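# Seat the filling template on the blister-card jig

## Task

The blue filling template has been left askew on top of the two locating pins of the white blister-card jig. Nudge it sideways with your fingertips until both its pin holes drop over the pins and it lies flat, fully home on the jig; only push it, never pick it up. Leave everything else on the desk where it stands.

Things in the scene. Friction and masses are not known exactly. Their poses are not given: they have to be found in the camera images.
- jig: White plastic blister-card filling jig, fixed to the desk: a block 156 mm (x) by 290 mm (y) by 24 mm high with 4 x 7 pockets in its flat top. Origin: centre of its underside; x points away from the robot's side, y to the left, z up. Two steel pins stand on its top near the robot's side, at x = -46, y = +104 and -104 mm.
- pin_left (a point): Foot of the left pin's axis, on the jig's top face, 24 mm above the desk; axes as the jig's. Each pin is 8 mm in diameter and 8 mm high, its last 2.5 mm tapering to a flat tip 5 mm across.
- pin_right (a point): Foot of the right locating pin's axis, on the jig's top face (24 mm above the desk); axes as the jig's.
- jig_top (a point): Centre of the jig's top face, 24 mm above the desk; axes as the jig's. When the template is home its origin lies here and its axes lie along the jig's; the pins then stop it sideways.
- template: Loose blue rigid plate, 124 (x) by 256 (y) by 6 mm, about 350 g, with 4 x 7 windows in the middle. Origin: centre of its underside; axes along the jig's when home. It starts 18 to 32 mm too far to the jig's -x, up to 14 mm left or right and 0.09 rad askew: near part on the pin tips, far edge on the jig, near edge 10 to 14 mm above the jig's top. It slides when an edge is pushed.
- hole_left (a point): Centre of the template's left pin hole, at its underside: x = -46, y = +104 mm in the template. Round, 10 mm in diameter.
- hole_right (a point): Centre of the template's right pin hole, at its underside: x = -46, y = -104 mm in the template. A slot 10 mm in x by 14 mm in y.
- tablet_bottle: Bystander: amber tablet jar, 48 mm in diameter, 85 mm high, standing beyond the jig's far side. Origin: centre of its underside.
- dose_cup: Bystander: small white plastic dose cup, 40 mm across the rim, 36 mm high, standing beyond the jig's far side. Origin: centre of its underside.
- seal_roller: Bystander: hand roller lying beyond the jig's right end, rubber wheel 32 mm in diameter, wooden handle along its -x, 135 mm long in all. Origin: on the desk under the wheel's centre.
- carton_a: Bystander: white medicine carton, 42 x 85 x 22 mm, lying beyond the jig's left end. Origin: centre of its underside.
- sanitiser: Bystander: clear sanitiser bottle, 60 mm in diameter, 150 mm high, at the back left of the desk. Origin: centre of its underside.
- stapler: Bystander: grey and black stapler, 38 x 125 x 48 mm, at the right of the desk. Origin: centre of its underside.
- pen_pot: Bystander: grey pot with three pens, 72 mm in diameter, 95 mm high (pens to 145 mm), at the left of the desk. Origin: centre of its underside.

How it is judged:
By the outcome, as a careful person would: the job done as asked, in the order asked, and still so for the second after the job is handed in, with the robot touching nothing.
It also fails if it takes over 58 s, if anything falls off the work surface, if the arm or the gripper's body presses on something with over 40 N, if the wrist force passes 120 N, or if a joint passes its speed limit or range.

## Robot

A 6-joint arm with a two-finger parallel gripper is mounted at the origin on the work surface. World frame = base frame: x ahead of the robot, y to its left, z up, the work surface at z = 0. Lengths are in m, angles in rad, forces in N, time in s.
With the tool pointing down it reaches from about 0.3 to 0.775 m from the base axis. Payload 14.6 kg.
Tool frame: the origin (TCP) lies on the centre line of the jaws, within the pads' length; the fingertips stand 14 mm ahead of it and the grasp point (between the pads) lies 5 mm behind it; y points along the fingers, z is the direction in which the jaws open and shut, and the axes are right-handed (so a half turn about y gives the same grasp; the last joint's range is limited). The gripper opens to 94 mm and grips with 3 to 60 N. Pads are 16 mm wide; open, the fingers measure 119 mm over their backs; the gripper's body (75 mm by 177 mm) begins 78 mm behind the grasp point.
Start: joints at [1.06, 0.3, 1.521, -0, 1.321, -0.067], TCP at [0.236, 0.497, 0.219] pointing down, gripper open.
Joint ranges: [-3.03, 3.03], [-0.79, 2.21], [0.23, 2.52], [-1.04, 4.18], [0, 3.07], [-2.55, 2.55]. Speed limits (rad/s): [2.22, 2.22, 2.57, 3.14, 3.14, 3.14].

## Interface

Orientations are given as a unit quaternion [x, y, z, w].
In Python, from workcell import state, eyes, order gives the robot as it stands.
- The arm moves only by the shell command python3 -m jog 'ROWS' [FORCE]. ROWS is JSON, a list of rows, each a list of 7 numbers: the shift along the tool's x, y, z in m, then the turn, a rotation vector about the tool's x, y, z in rad, then the finger opening in m, from 0 to 0.094. In form: [[tx, ty, tz, rx, ry, rz, gripper], ...]. A call has 1 to 5 rows; each row shifts and turns the commanded pose from where the row before left it, along the tool's axes as they then stand; what a row does not reach is not made up. A row lasts 1/12 s, in which the tool goes at most 41.7 mm and 7.16 degrees, less where a joint would pass 70% of its speed; a pose out of reach is approached as far as the arm can. A call with a gripper value outside its range is refused whole. The fingers move at their own pace and stop on an object; FORCE is the grip in N (left out, the last holds). Time passes only in rows, so rows that do not move let the fingers close. It gives the time, the measured TCP pose, the force and the opening at its end, in the units of the state.
- state(): the state, without advancing time (a new reading comes with each control period).
- eyes.read_camera(name): name is "scene" or "top" or "wrist"; returns a dict with "img" (400x640x3 uint8, blue, green, red), "range_z" (400x640 float32, m along the optical axis (not along the pixel's ray), 0 where there is no reading), "intrinsics" (3x3 intrinsics, pixels), "dist_coeffs" ([k1, k2, p1, p2, k3] as OpenCV has them; the pictures are not rectified), "R" (3x3) and "t" (3): a world point X has camera coordinates R X + t. Camera axes: x right, y down, z forward; pixel columns grow to the right and rows downward; lengths in m; the calibration is good to about 2 mm. A picture is of the moment at which its call begins.
- order.hand_in(): hands the job in, once; it reports no verdict.
Trained networks look in a picture, given as the dict that the camera call returned (one of the last four; its "shot" number tells which), for a name from the list of things; names that differ only in an ending like _2 or _b are one class to them, and where a whole thing is asked for, a point or a joint stands for the part that bears it (a point fixed in the world has none). Each returns a list of dicts, best first, with "confidence" (0 to 1); they miss things now and then, are a little off and sometimes report something else, mostly with a low value. They report only what shows in the picture. A call takes as long as a camera call.
- eyes.boxes_of(query, picture): "uv" ([column, row] in pixels, amid what is visible of it).
- eyes.spot_point(query, picture): "uv" ([column, row] in pixels: a listed point, or the origin of a listed thing).
The state is a dict: "time_s": time; "joints": joint angles; "qvel": joint speeds; "tau": joint torques, N m; "position": TCP position; "eef_rot": TCP orientation; "wrist_force": force on the tool from outside, world axes, zero at the start; "moment": the same for the moment, N m; "grip_width": finger opening in m.
Only numpy, scipy, OpenCV 4.12 (cv2) and the standard library are available. Lean on these libraries where they do the work, as an engineer would, in place of code of your own. Each camera call takes 0.05 s, during which the arm holds its last target.

## Working session

There is one attempt and no reset: what is moved stays moved. The work goes in short steps, Python scripts to look and compute and a shell command to move; the robot and the scene stay as the last step left them, time stands still between calls to the robot, and variables do not carry over. Pictures are saved under pics/ and viewed, and the job is handed in when it is done.

```bash
ls; mkdir -p pics
python3 - <<'E'
from workcell import state, eyes
import cv2,numpy as np
s=state();print(s)
for n in ["scene","top","wrist"]:
    p=eyes.read_camera(n);cv2.imwrite(f"pics/{n}0.png",p["img"])
    print(n,p["shot"],np.round(p["R"],3).tolist(),np.round(p["t"],3),np.round(p["intrinsics"],1).tolist(),p["dist_coeffs"])
    for q in ["pin_left","pin_right","hole_left","hole_right","template","jig","jig_top"]:
        print(q,[(np.round(d["uv"],1).tolist(),round(d["confidence"],2)) for d in eyes.spot_point(q,p)[:3]])
print(state()["time_s"])
E
```

```text
pics
{'time_s': 0.0, 'joints': array([ 1.06037722e+00,  3.00485975e-01,  1.52159124e+00,  1.16533370e-07,
        1.32070908e+00, -6.65940337e-02]), 'qvel': array([-0.00157819, -0.00079172,  0.00177829, -0.0002434 ,  0.00031124,
        0.00075382]), 'tau': array([-2.88291718e-03, -5.31793964e+01, -3.52755189e+01,  7.08155846e-02,
        2.42373697e-02, -9.37335653e-05]), 'position': array([0.23604395, 0.4964922 , 0.21887387]), 'eef_rot': array([ 0.69017175, -0.15575123,  0.15551101, -0.68936263]), 'wrist_force': array([0.30888409, 0.78087304, 0.19657696]), 'moment': array([ 0.02551557, -0.00414754, -0.00251852]), 'grip_width': 0.09373736266944008}
scene 1 [[0.449, 0.894, 0.007], [0.478, -0.234, -0.847], [-0.755, 0.383, -0.532]] [-0.285 -0.227  1.423] [[385.7, 0.0, 312.3], [0.0, 385.7, 198.1], [0.0, 0.0, 1.0]] [-0.09662155  0.          0.          0.          0.        ]
pin_left [([325.0, 185.5], 0.7)]
pin_right [([265.0, 213.8], 0.81)]
hole_left [([321.3, 178.7], 0.76)]
hole_right [([262.3, 210.2], 0.59)]
template [([306.7, 195.6], 0.61)]
jig [([310.8, 212.4], 0.82), ([144.7, 285.6], 0.46)]
jig_top [([311.7, 204.0], 0.94)]
top 2 [[-0.033, -0.999, 0.004], [-0.978, 0.031, -0.209], [0.208, -0.01, -0.978]] [0.034 0.611 1.193] [[420.0, 0.0, 323.3], [0.0, 420.0, 201.8], [0.0, 0.0, 1.0]] [0.02993864 0.         0.         0.         0.        ]
pin_left [([290.8, 245.4], 0.59)]
pin_right [([359.0, 224.3], 0.97)]
hole_left [([293.5, 251.3], 0.62)]
hole_right [([354.5, 228.3], 0.63)]
template [([320.7, 226.5], 0.9)]
jig [([322.7, 224.0], 0.77), ([234.7, 180.7], 0.34)]
jig_top [([319.9, 221.1], 0.85)]
wrist 3 [[0.429, 0.903, -0.001], [0.879, -0.417, 0.232], [0.209, -0.1, -0.973]] [-0.551 -0.025  0.391] [[354.3, 0.0, 320.9], [0.0, 354.3, 201.6], [0.0, 0.0, 1.0]] [-0.01890983  0.          0.          0.          0.        ]
pin_left []
pin_right []
hole_left []
hole_right []
template []
jig []
jig_top []
1.2
```

Run:
```python
import cv2
a=cv2.imread("pics/top0.png")
cv2.imwrite("pics/topc.png",cv2.resize(a[130:320,200:460],None,fx=3,fy=3,interpolation=cv2.INTER_CUBIC))
```

```text
(no output)
```

View pics/top0.png

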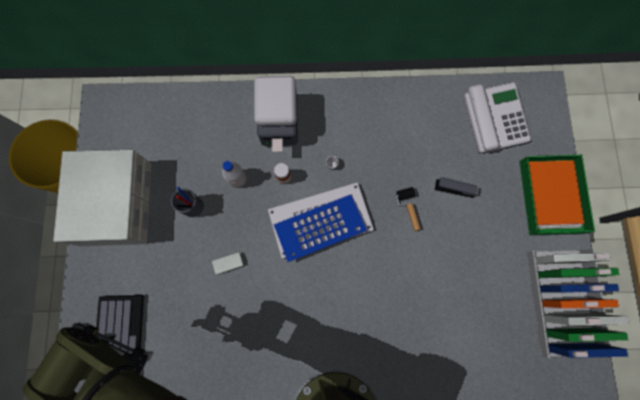

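View pics/scene0.png

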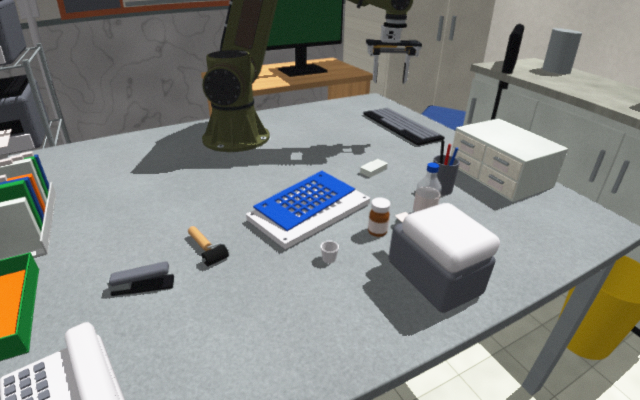

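View pics/wrist0.png

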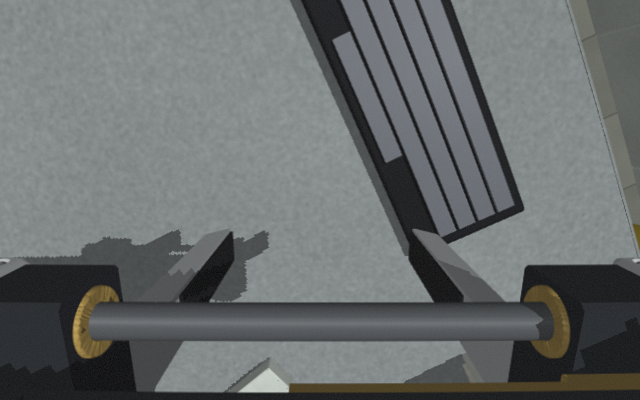

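```bash
ls pics
```

```text
scene0.png
top0.png
topc.png
wrist0.png
```

View pics/topc.png

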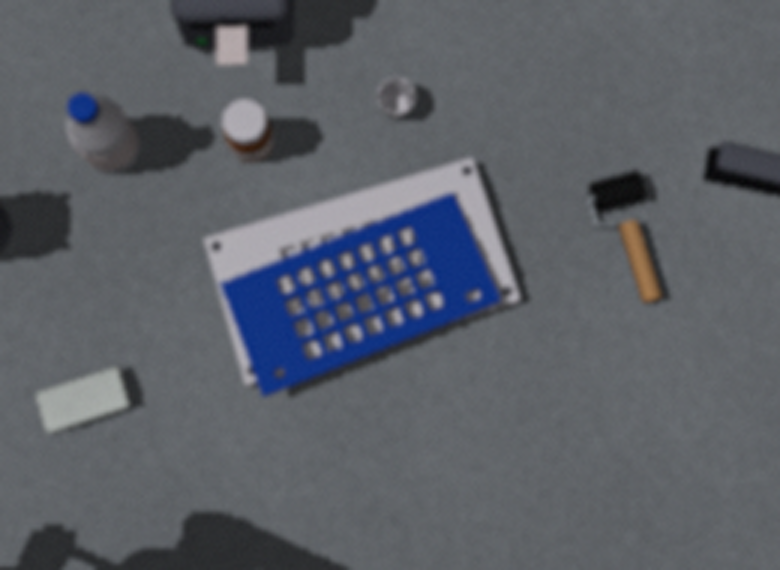

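```bash
cat > h.py <<'E'
import numpy as np,cv2
from scipy.spatial.transform import Rotation as Ro
from scipy.optimize import least_squares
def ray(p,uv):
    n=cv2.undistortPoints(np.array(uv,float).reshape(-1,1,2),np.array(p["intrinsics"]),np.array(p["dist_coeffs"])).reshape(-1,2)
    d=np.c_[n,np.ones(len(n))]@np.array(p["R"])   # R^T d
    return -np.array(p["R"]).T@np.array(p["t"]),d
def atz(p,uv,z):
    o,d=ray(p,uv); z=np.broadcast_to(z,(len(d),)); return o+d*((z-o[2])/d[:,2])[:,None]
def proj(p,X):
    rv,_=cv2.Rodrigues(np.array(p["R"])); return cv2.projectPoints(np.array(X,float).reshape(-1,1,3),rv,np.array(p["t"],float),np.array(p["intrinsics"]),np.array(p["dist_coeffs"]))[0].reshape(-1,2)
def tool(s): return np.array(s["position"]),Ro.from_quat(s["eef_rot"])
def go(s,pos,R):
    "tool-frame shift and rotvec (turn after shift) to target"
    P,Q=tool(s); return Q.inv().apply(np.array(pos)-P),(Q.inv()*R).as_rotvec()
E
python3 - <<'E'
from h import *
from workcell import state,eyes
p=eyes.read_camera("top")
c=np.array([[205,238],[470,158],[522,300],[248,383]])/3+[200,130]
X=atz(p,c,.024);print(X.round(4));print(X.mean(0))
for a,b in((1,0),(2,3),(0,3),(1,2)):
    d=X[a]-X[b];print(np.hypot(*d[:2]),np.arctan2(d[1],d[0]))
t=np.array([[222,283],[456,195],[500,300],[265,394]])/3+[200,130]
X=atz(p,t,[.03,.03,.042,.042]);print(X.round(4))
for a,b in((0,1),(3,2),(0,3),(1,2)):
    d=X[a]-X[b];print(np.hypot(*d[:2]),np.arctan2(d[1],d[0]))
for q in ["tablet_bottle","dose_cup","seal_roller","carton_a"]:
    r=eyes.spot_point(q,p);print(q,[(atz(p,[e["uv"]],0)[0].round(3),e["confidence"]) for e in r[:2]])
s=state();P,Q=tool(s);print(Q.as_matrix().round(3))
w=eyes.read_camera("wrist");o=-w["R"].T@w["t"];print("cam in tool",Q.inv().apply(o-P),(w["R"]@Q.as_matrix()).round(3))
E
```

```text
[[ 0.6026  0.1841  0.024 ]
 [ 0.6786 -0.0918  0.024 ]
 [ 0.5281 -0.1373  0.024 ]
 [ 0.4533  0.1419  0.024 ]]
[0.56566645 0.02422491 0.024     ]
0.286262468221077 -1.3019775295366296
0.2890347691152235 -1.3090005424875288
0.15515437010242863 0.27579451171565444
0.15722755578278808 0.293291993532293
[[ 0.5544  0.1665  0.03  ]
 [ 0.6383 -0.0749  0.03  ]
 [ 0.5263 -0.1129  0.042 ]
 [ 0.4405  0.1237  0.042 ]]
0.255539111523608 1.9051518536151923
0.25167545224798205 1.9185406099815996
0.1216341618725487 0.3593521405331997
0.11822967032302707 0.3271991325229616
tablet_bottle [(array([0.713, 0.128, 0.   ]), 0.69), (array([0.624, 0.419, 0.   ]), 0.48)]
dose_cup [(array([ 0.741, -0.008,  0.   ]), 0.44)]
seal_roller [(array([ 0.654, -0.237,  0.   ]), 0.9)]
carton_a [(array([0.438, 0.306, 0.   ]), 0.8), (array([0.579, 0.032, 0.   ]), 0.35)]
[[ 0.903  0.     0.429]
 [-0.429 -0.     0.903]
 [ 0.    -1.     0.   ]]
cam in tool [-0.06641503 -0.16652926  0.0016638 ] [[-0.     0.001  1.   ]
 [ 0.973 -0.232  0.   ]
 [ 0.232  0.973 -0.001]]
```

```bash
R='[0.0294,0.0046,-0.0225,0,0,0,0.094]'
python3 -m jog '[[0.0294,0.0046,-0.0225,0,0,0,0.094],[0.0294,0.0046,-0.0225,0,0,0,0.094],[0.0294,0.0046,-0.0225,0,0,0,0.094],[0.0294,0.0046,-0.0225,0,0,0,0.094],[0.0294,0.0046,-0.0225,0,0,0,0.094]]'
python3 -m jog '[[0.0294,0.0046,-0.0225,0,0,0,0.094],[0.0294,0.0046,-0.0225,0,0,0,0.094],[0.0294,0.0046,-0.0225,0,0,0,0.094],[0.0294,0.0046,-0.0225,0,0,0,0.094],[0.0294,0.0046,-0.0225,0,0,0,0.094]]'
python3 -m jog '[[0.0294,0.0046,-0.0225,0,0,0,0.094],[0.0294,0.0046,-0.0225,0,0,0,0.094],[0.0294,0.0046,-0.0225,0,0,0,0.094],[0.0294,0.0046,-0.0225,0,0,0,0.094],[0.0294,0.0046,-0.0225,0,0,0,0.094]]'
python3 -m jog '[[0,0,0,0,0.1215,0,0.094],[0,0,0,0,0.1215,0,0.094],[0,0,0,0,0.1215,0,0.094],[0,0,0,0,0.1215,0,0.094],[0,0,0,0,0.1215,0,0.094]]'
```

```text
time_s: 1.92
position: [0.321, 0.3304, 0.1963]
eef_rot: [-0.69, 0.155, -0.156, 0.69]
wrist_force: [0.8, 0.7, -0.3]
grip_width: 0.0942
time_s: 2.33
position: [0.4056, 0.1656, 0.1735]
eef_rot: [-0.69, 0.155, -0.156, 0.69]
wrist_force: [0.8, 0.1, -0.2]
grip_width: 0.094
time_s: 2.75
position: [0.4901, 0.0007, 0.1504]
eef_rot: [-0.69, 0.156, -0.156, 0.69]
wrist_force: [0.0, 0.9, -0.8]
grip_width: 0.094
time_s: 3.17
position: [0.4895, 0.0024, 0.1504]
eef_rot: [-0.611, 0.357, -0.357, 0.611]
wrist_force: [-0.0, 0.1, -0.2]
grip_width: 0.0939
```

```bash
python3 -m jog '[[0,0,0,0,0.1215,0,0.094],[0,0,0,0,0.1215,0,0.094],[0,0,0,0,0.1215,0,0.094],[0,0,0,0,0.1215,0,0.094],[0,0,0,0,0.1215,0,0.094]]'
python3 -m jog '[[0,0,0,0,0.1215,0,0.094],[0,0,0,0,0.1215,0,0.094],[0,0,0,0,0.1215,0,0.094],[0,0,0,0,0.1215,0,0.094],[0,0,0,0,0.1215,0,0.094]]'
python3 -m jog '[[0,0,0,0,0.1215,0,0.094],[0,0,0,0,0.1215,0,0.094],[0,0,0,0,0.1215,0,0.094],[0,0,0,0,0.1215,0,0.094],[0,0,0,0,0.1215,0,0.094]]'
python3 - <<'E'
from h import *
from workcell import state,eyes
s=state();print(s["time_s"],s["position"],s["joints"].round(2),Ro.from_quat(s["eef_rot"]).as_matrix().round(3))
p=eyes.read_camera("wrist");cv2.imwrite("pics/w1.png",p["img"]);np.save("w1.npy",p,allow_pickle=True)
for q in ["pin_left","pin_right","hole_left","hole_right"]:
    print(q,[(np.round(d["uv"],1).tolist(),round(d["confidence"],2)) for d in eyes.spot_point(q,p)[:2]])
E
```

```text
time_s: 3.58
position: [0.4895, 0.0026, 0.1505]
eef_rot: [0.476, -0.523, 0.523, -0.476]
wrist_force: [0.4, 0.6, -0.7]
grip_width: 0.0942
time_s: 4.0
position: [0.4896, 0.0026, 0.1505]
eef_rot: [0.298, -0.641, 0.641, -0.298]
wrist_force: [-0.5, 1.2, 0.2]
grip_width: 0.0942
time_s: 4.42
position: [0.4896, 0.0026, 0.1505]
eef_rot: [0.092, -0.701, 0.701, -0.092]
wrist_force: [0.7, -0.3, -1.0]
grip_width: 0.094
4.4167 [0.48956706 0.00255456 0.15051656] [-0.07  0.24  1.77  0.    1.13  1.24] [[-0.966  0.     0.259]
 [-0.259  0.    -0.966]
 [-0.    -1.     0.   ]]
pin_left []
pin_right []
hole_left [([437.7, 179.8], 0.37)]
hole_right [([437.7, 178.0], 0.72)]
```

View pics/w1.png

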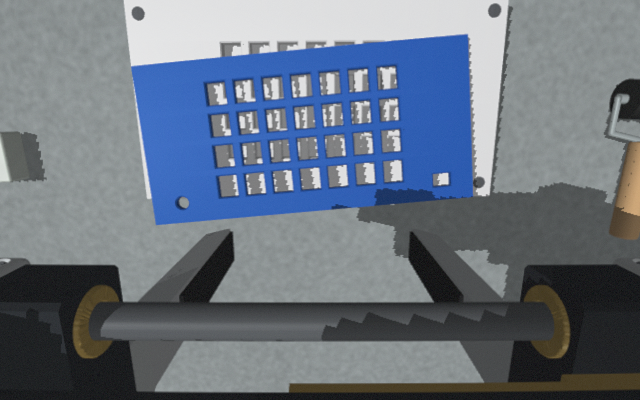

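Run:
```python
import cv2,numpy as np
a=cv2.imread("pics/w1.png")
t=np.vstack([np.hstack([cv2.resize(a[r:r+74,c:c+100],None,fx=4,fy=4,interpolation=cv2.INTER_CUBIC) for c in cs]) for r,cs in ((0,(110,420)),(155,(130,410)))])
cv2.imwrite("pics/z1.png",t)
```

```text
(no output)
```

View pics/z1.png

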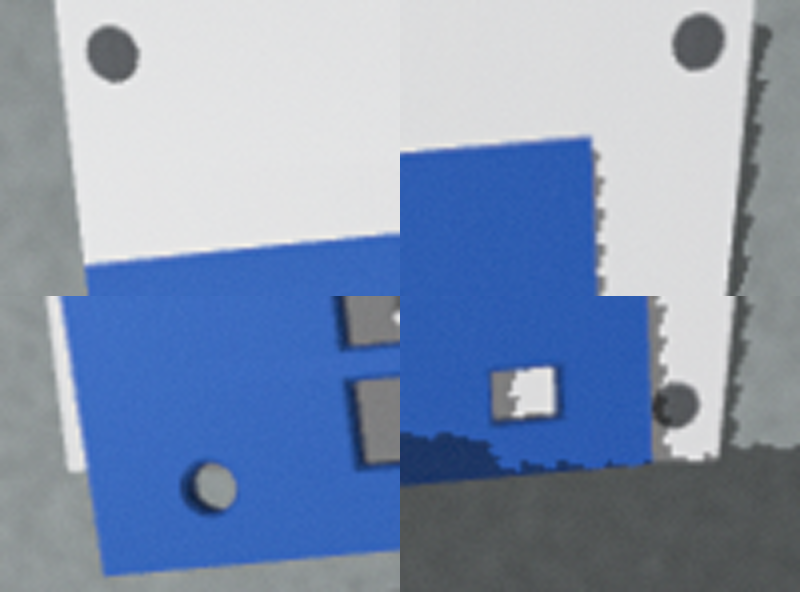

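```bash
cat >> h.py <<'E'
def jigpts(q,P):
    x,y,a=q; c,s=np.cos(a),np.sin(a); P=np.array(P,float); return np.c_[x+c*P[:,0]-s*P[:,1],y+s*P[:,0]+c*P[:,1],P[:,2]]
HX,HY=.062,.128
TP=np.array([[HX,HY,.006],[HX,-HY,.006],[-HX,-HY,.006],[-HX,HY,.006],[-.046,.104,.006],[-.046,-.104,.006]])
def tmpl(q,P=TP):
    x,y,a,t=q # t>0: near edge up, pivot far bottom edge at z .024
    P=np.array(P)-[HX,0,0]; R=Ro.from_euler('y',t).as_matrix(); P=P@R.T+[HX,0,0]
    return jigpts((x,y,a),P)+[0,0,.024]
E
cat > fit1.py <<'E'
from h import *
p=np.load("w1.npy",allow_pickle=True).item()
cs=np.array([[147,199],[490,195.8],[124,0],[508,0]])
sc=np.array([[138,13],[494.5,10.5],[479.2,182.2]])
def fj(v):
    x,y,a,sx,sy=v
    r=(proj(p,jigpts((x,y,a),[[-.078,.145,.024],[-.078,-.145,.024]]))-cs[:2]).ravel()
    r2=(proj(p,jigpts((x,y,a),[[sx,sy,.024],[sx,-sy,.024],[-sx,-sy,.024]]))-sc).ravel()
    X=atz(p,cs[2:],.024);c,s=np.cos(a),np.sin(a);ly=-s*(X[:,0]-x)+c*(X[:,1]-y)
    return np.r_[r,r2,(ly-[.145,-.145])*1200]
f=least_squares(fj,[.566,.024,.27,.068,.135]);print("jig",f.x.round(4),f.fun.round(1));J=f.x[:3]
uv=np.array([[132,66.5],[467.8,34.2],[473,196.5],[156.7,224.7],[182.7,202.7],[441.6,179.5]])
g=least_squares(lambda q:(proj(p,tmpl(q))-uv).ravel(),[.54,.025,.34,.09]);print("tmpl",g.x.round(4),g.fun.round(1))
T=g.x
c,s=np.cos(J[2]),np.sin(J[2]);d=T[:2]-J[:2]
print("rel x,y mm, yaw",c*d[0]*1e3+s*d[1]*1e3,-s*d[0]*1e3+c*d[1]*1e3,T[2]-J[2])
X=tmpl(T);Y=np.c_[c*(X[:,0]-J[0])+s*(X[:,1]-J[1]),-s*(X[:,0]-J[0])+c*(X[:,1]-J[1]),X[:,2]];print((Y*1e3).round(1))
rz=p["range_z"]
for u,v in ((300,60),(300,200),(170,150),(460,150),(130,40),(495,80)): 
    z=rz[v,u];o,dd=ray(p,[[u,v]]);print((u,v),(o+dd[0]*z).round(4))
E
python3 fit1.py
```

```text
jig [0.5661 0.027  0.2706 0.0665 0.1357] [ 1.1 -0.5 -1.4 -0.2  0.1  0.5  0.2 -0.3 -0.2  0.2  0.4 -0.2]
tmpl [0.54   0.029  0.3524 0.0979] [ 0.6  0.2 -0.8 -0.1 -0.2  0.2 -0.1 -0.2  0.1 -0.2  0.4 -0.1]
rel x,y mm, yaw -24.56041716460949 8.92273746263595 0.08172905307254658
[[  27.4  141.6   30. ]
 [  48.3 -113.5   30. ]
 [ -74.7 -123.6   42.1]
 [ -95.6  131.5   42.1]
 [ -77.8  108.9   40.5]
 [ -60.8  -98.4   40.5]]
(300, 60) [0.5917 0.0471 0.0337]
(300, 200) [0.4887 0.0204 0.0417]
(170, 150) [0.5006 0.1287 0.0388]
(460, 150) [ 0.5594 -0.0905  0.0391]
(130, 40) [0.5735 0.1781 0.0252]
(495, 80) [ 0.6182 -0.1033  0.027 ]
```

```bash
python3 -m jog '[[0.035,0,-0.007,0,-0.009,0,0.094],[0,0.036,0,0,0,0,0.094],[0,0.037,0,0,0,0,0.094],[0,0.0365,0,0,0,0,0.094],[0,0,0,0,0,0,0.094]]'
python3 -m jog '[[-0.005,0,0,0,0,0,0.094],[-0.005,0,0,0,0,0,0.094],[-0.004,0,0,0,0,0,0.094],[-0.003,0,0,0,0,0,0.094],[-0.003,0,0,0,0,0,0.094]]'
cat > rel.py <<'E'
from h import *
from workcell import state
J=np.array([.5661,.027,.2706])
def rel(s):
    P,Q=tool(s);c,sn=np.cos(J[2]),np.sin(J[2]);d=P-[*J[:2],0];m=Q.as_matrix()
    return np.r_[c*d[0]+sn*d[1],-sn*d[0]+c*d[1],d[2]]*1e3,np.arctan2(-m[1,0],-m[0,0])-J[2],m[:,1]
if __name__=="__main__":
    s=state();print(s["time_s"],rel(s))
E
python3 rel.py
python3 - <<'E'
from h import *
from workcell import state,eyes
p=eyes.read_camera("wrist");cv2.imwrite("pics/w2.png",p["img"]);np.save("w2.npy",p,allow_pickle=True)
E
```

```text
time_s: 5.08
position: [0.4506, 0.0002, 0.0359]
eef_rot: [-0.102, 0.701, -0.7, 0.095]
wrist_force: [-0.5, 0.1, -0.8]
grip_width: 0.094
time_s: 5.5
position: [0.474, 0.0057, 0.0422]
eef_rot: [0.097, -0.7, 0.7, -0.098]
wrist_force: [-3.0, -0.1, 3.0]
grip_width: 0.0938
5.5 (array([-94.45869618,   4.04923712,  42.17410974]), np.float64(0.006803852552492606), array([ 1.56621669e-03, -1.21580770e-04, -9.99998766e-01]))
```

View pics/w2.png

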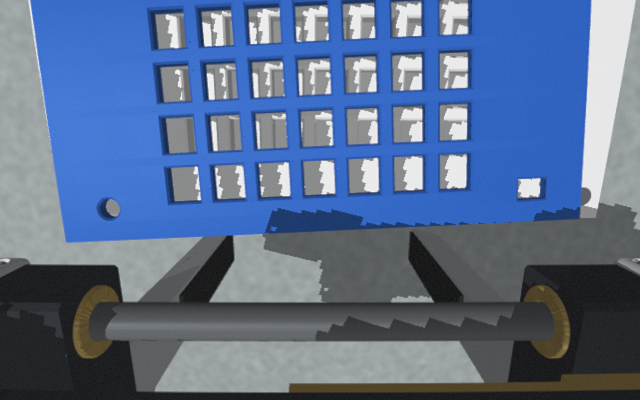

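```bash
python3 -m jog '[[-0.002,0,0,0,0.007,0,0.094],[-0.002,0,0,0,0,0,0.094],[-0.002,0,0,0,0,0,0.094],[-0.002,0,0,0,0,0,0.094],[-0.002,0,0,0,0,0,0.094]]'
python3 -m jog '[[0,0,0,0,0,0,0.094]]'
python3 rel.py
python3 - <<'E'
from h import *
from workcell import state,eyes
p=eyes.read_camera("wrist");cv2.imwrite("pics/w3.png",p["img"]);np.save("w3.npy",p,allow_pickle=True)
E
```

```text
time_s: 5.97
position: [0.4829, 0.0082, 0.0409]
eef_rot: [-0.095, 0.701, -0.701, 0.095]
wrist_force: [-1.8, -0.2, 0.2]
grip_width: 0.0938
time_s: 6.05
position: [0.4832, 0.0083, 0.0409]
eef_rot: [0.095, -0.701, 0.701, -0.095]
wrist_force: [0.2, -0.3, 0.1]
grip_width: 0.0941
6.05 (array([-84.92065042,   4.11131532,  40.90708169]), np.float64(-0.0007372139573150749), array([ 3.48764439e-04,  3.81656669e-07, -9.99999939e-01]))
```

View pics/w3.png

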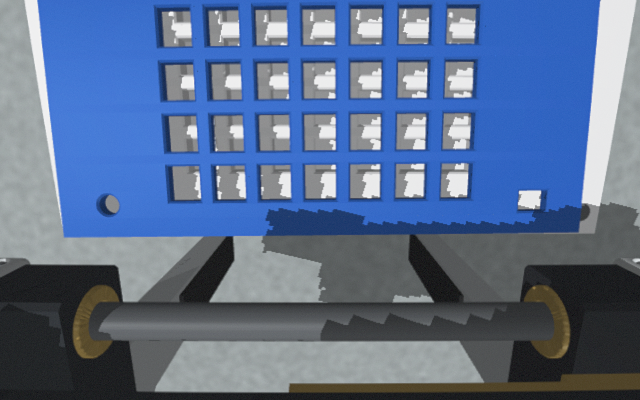

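```bash
cat > fit2.py <<'E'
from h import *
from rel import J
def fit(p,idx,uv,t0):
    g=least_squares(lambda q:(proj(p,tmpl([*q,t0],TP[idx]))-uv).ravel(),[.55,.03,.27]);T=g.x
    c,s=np.cos(J[2]),np.sin(J[2]);d=T[:2]-J[:2]
    print("rel",((c*d[0]+s*d[1])*1e3).round(1),((-s*d[0]+c*d[1])*1e3).round(1),(T[2]-J[2]).round(4),g.fun.round(1))
if __name__=="__main__":
    p=np.load("w3.npy",allow_pickle=True).item()
    a=p["img"];
    cv2.imwrite("pics/z3.png",np.hstack([cv2.resize(a[180:250,x:x+100],None,fx=4,fy=4,interpolation=cv2.INTER_CUBIC) for x in (50,500)]))
    fit(p,[2,3,4,5],np.array([[579,231],[64,237],[109,204],[531,200]]),.085)
    print(proj(p,jigpts(J,[[-.0665,-.1357,.024]])))
E
python3 fit2.py
```

```text
rel -12.0 5.7 0.0107 [-2.2 -0.1  1.2 -0.5  0.1  0.4  0.9 -0.3]
[[580.25561816 212.31044828]]
```

View pics/z3.png

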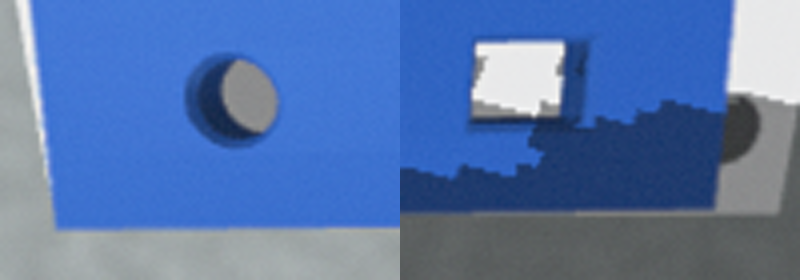

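```bash
python3 -m jog '[[0.006,0,0,0,0,0,0.094],[0,-0.03,0,0,0,0,0.094],[0,-0.03,0,0,0,0,0.05],[-0.0156,0,-0.0312,0,0,0,0.0],[-0.0156,0,-0.0312,0,0,0,0.0]]' 10
python3 -m jog '[[-0.0156,0,-0.0312,0,0,0,0],[-0.0156,0,-0.0312,0,0,0,0],[-0.0156,0,-0.0312,0,0,0,0],[0,0,0,0,0,0,0],[0,0,0,0,0,0,0]]'
python3 rel.py
python3 - <<'E'
from h import *
from workcell import state,eyes
p=eyes.read_camera("wrist");cv2.imwrite("pics/w4.png",p["img"]);np.save("w4.npy",p,allow_pickle=True)
E
```

```text
time_s: 6.52
position: [0.4912, 0.0749, 0.1029]
eef_rot: [0.093, -0.701, 0.701, -0.095]
wrist_force: [0.3, -1.0, -0.6]
grip_width: 0.0772
time_s: 6.93
position: [0.5102, 0.1787, 0.1007]
eef_rot: [0.096, -0.701, 0.701, -0.096]
wrist_force: [-0.2, -0.9, 0.2]
grip_width: 0.0442
6.9333 (array([-13.33445893, 161.11605385, 100.65689238]), np.float64(0.0015576487659223481), array([-2.09568864e-04, -1.07409269e-04, -9.99999972e-01]))
```

View pics/w4.png

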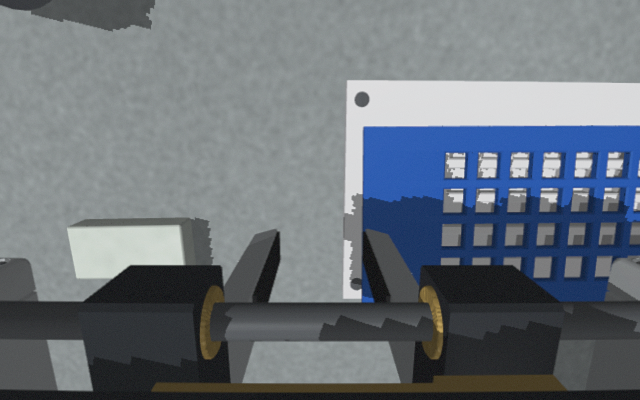

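```bash
python3 -m jog '[[0,0,0,0,0,0,0],[0,0,0,0,0,0,0],[0,0,0,0,0,0,0],[0,0,0,0,0,0,0],[0,0,0,0,0,0,0]]'
python3 -m jog '[[0,0.02,0,0,0,0,0],[0,0.02,0,0,0,0,0],[0,0.019,0,0,0,0,0],[0,0,0,0,0,0,0],[0,0,0,0,0,0,0]]'
python3 rel.py
```

```text
time_s: 7.4
position: [0.5107, 0.1773, 0.101]
eef_rot: [-0.095, 0.701, -0.701, 0.095]
wrist_force: [0.2, -0.0, -0.2]
grip_width: 0.0069
time_s: 7.82
position: [0.5103, 0.1775, 0.0418]
eef_rot: [0.096, -0.701, 0.701, -0.095]
wrist_force: [0.5, 0.4, 0.8]
grip_width: 0.0005
7.8167 (array([-13.49381252, 159.95713186,  41.76967187]), np.float64(-0.0009866376917873065), array([-1.40879317e-03, -3.66231791e-04, -9.99998941e-01]))
```

```bash
python3 -m jog '[[0,0,0.004,0,0,0,0],[0,0,0.004,0,0,0,0],[0,0,0.003,0,0,0,0],[0,0,0.002,0,0,0,0],[0,0,0.0015,0,0,0,0]]'
python3 -m jog '[[0,0,0.0015,0,0,0,0],[0,0,0.0015,0,0,0,0],[0,0,0.0015,0,0,0,0]]'
python3 -m jog '[[0,0,0,0,0,0,0]]'
python3 rel.py
python3 - <<'E'
from h import *
from workcell import state,eyes
p=eyes.read_camera("wrist");cv2.imwrite("pics/w5.png",p["img"]);np.save("w5.npy",p,allow_pickle=True)
E
```

```text
time_s: 8.23
position: [0.5148, 0.1634, 0.0425]
eef_rot: [-0.095, 0.701, -0.701, 0.095]
wrist_force: [0.2, -0.5, 0.3]
grip_width: 0.0003
time_s: 8.48
position: [0.5157, 0.1595, 0.042]
eef_rot: [-0.095, 0.701, -0.701, 0.095]
wrist_force: [-0.5, 2.4, 0.9]
grip_width: 0.0008
time_s: 8.57
position: [0.5157, 0.1594, 0.042]
eef_rot: [-0.095, 0.701, -0.701, 0.095]
wrist_force: [-0.4, 0.8, 0.2]
grip_width: 0.0008
8.5667 (array([-13.15665584, 141.00832253,  42.00949602]), np.float64(-0.0008847246346244675), array([ 7.17672000e-05,  1.41985731e-04, -9.99999987e-01]))
```

View pics/w5.png

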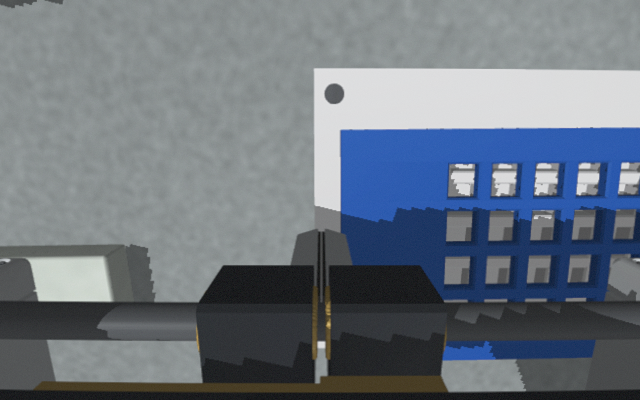

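```bash
python3 -m jog '[[0,0,-0.006,0,0,0,0],[0,-0.035,0,0,0,0,0],[0,-0.035,0,0,0,0,0.03],[0.02,0,0.035,0,0,0,0.094],[0.02,0,0.035,0,0,0,0.094]]'
python3 -m jog '[[0.02,0,0.035,0,0,0,0.094],[0.021,0,0.035,0,0,0,0.094],[0,0,0,0,0,0,0.094],[0,0,0,0,0,0,0.094],[0,0,0,0,0,0,0.094]]'
python3 rel.py
python3 - <<'E'
from h import *
from workcell import state,eyes
p=eyes.read_camera("wrist");cv2.imwrite("pics/w6.png",p["img"]);np.save("w6.npy",p,allow_pickle=True)
E
```

```text
time_s: 9.03
position: [0.4946, 0.0876, 0.1136]
eef_rot: [0.095, -0.7, 0.701, -0.098]
wrist_force: [-0.3, -1.0, -0.5]
grip_width: 0.0172
time_s: 9.45
position: [0.4735, 0.0091, 0.1121]
eef_rot: [0.095, -0.701, 0.701, -0.095]
wrist_force: [0.1, -0.1, 0.9]
grip_width: 0.0504
9.45 (array([-93.96344941,   7.51907408, 112.09280972]), np.float64(-0.001106386112298352), array([ 4.01974611e-04,  2.56929110e-05, -9.99999919e-01]))
```

View pics/w6.png

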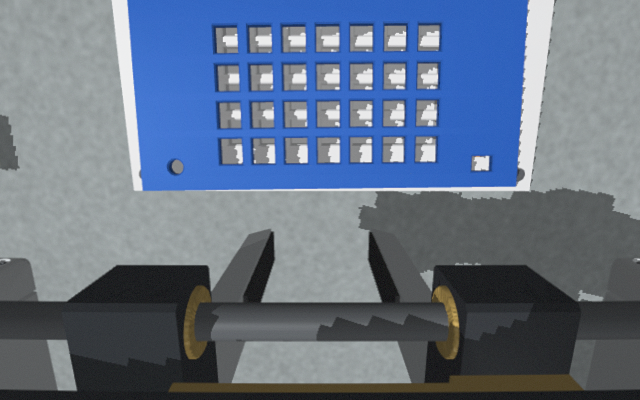

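Run:
```python
from h import *
from fit2 import fit
from rel import J
p=np.load("w6.npy",allow_pickle=True).item();a=p["img"]
cv2.imwrite("pics/z6.png",np.hstack([cv2.resize(a[145:205,x:x+80],None,fx=5,fy=5,interpolation=cv2.INTER_CUBIC) for x in (120,460)]))
print(proj(p,jigpts(J,[[-.0665,-.1357,.024],[-.078,.145,.024],[-.078,-.145,.024]])))
```

```text
[[518.06915494 174.80332749]
 [135.45980632 190.58751148]
 [528.53769347 190.23046673]]
```

View pics/z6.png

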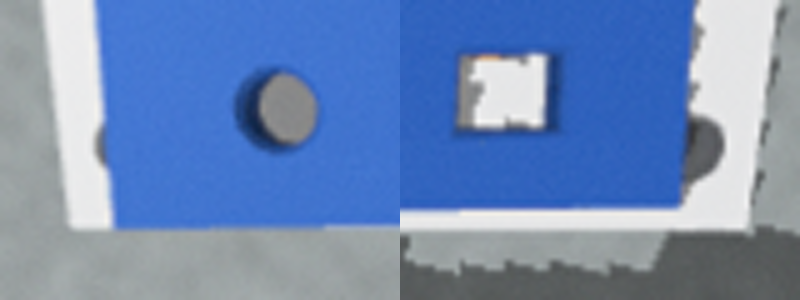

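Run:
```python
from h import *
from fit2 import fit
from rel import J
import copy
p=np.load("w6.npy",allow_pickle=True).item()
uv=np.array([[516,186.6],[142.8,190.6],[175.6,167],[481.5,163.5]])
cj=np.array([[134,190.6],[530,190.9]])
fit(p,[2,3,4,5],uv,.085)
d=least_squares(lambda v:(proj(p,jigpts(J,[[-.078,.145,.024],[-.078,-.145,.024]])+v)-cj).ravel(),[0,0,0]).x;print(d)
q=copy.copy(p);q["t"]=p["t"]+p["R"]@d
fit(q,[2,3,4,5],uv,.085)
```

```text
rel -12.3 3.4 0.0105 [-1.  -0.1  0.4  0.   0.5 -0.1  0.1 -0. ]
[1.27457386e-04 9.67366507e-05 1.95860192e-03]
rel -12.2 3.4 0.0104 [ 0.4  0.1 -1.1  0.3 -0.7 -0.   1.4  0. ]
```

```bash
python3 -m jog '[[-0.02,0,-0.036,0,0,0,0],[-0.02,0,-0.036,0,0,0,0],[-0.02,0,-0.036,0,0,0,0],[-0.021,0,-0.0365,0,0,0,0],[0,0,0,0,0,0,0]]' 10
python3 -m jog '[[0,0,0,0,0,0,0],[0,0,0,0,0,0,0],[0,0.025,0,0,0,0,0],[0,0.025,0,0,0,0,0],[0,0.0205,0,0,0,0,0]]'
python3 -m jog '[[0,0,0,0,0,0,0],[0,0,0,0,0,0,0]]'
python3 rel.py
```

```text
time_s: 9.92
position: [0.5131, 0.1762, 0.1118]
eef_rot: [-0.097, 0.701, -0.7, 0.098]
wrist_force: [1.1, -1.0, -1.9]
grip_width: 0.0283
time_s: 10.33
position: [0.5123, 0.1681, 0.0403]
eef_rot: [0.095, -0.701, 0.701, -0.095]
wrist_force: [-0.3, -0.5, -0.6]
grip_width: 0.0004
time_s: 10.5
position: [0.5124, 0.1683, 0.0414]
eef_rot: [0.095, -0.701, 0.701, -0.094]
wrist_force: [0.0, 0.7, -0.2]
grip_width: 0.0006
10.5 (array([-13.92452971, 150.54063338,  41.3633418 ]), np.float64(-0.001803825495999667), array([-1.49973909e-03, -4.14630941e-04, -9.99998789e-01]))
```

```bash
python3 -m jog '[[0,0,0.003,0,0,0,0],[0,0,0.003,0,0,0,0],[0,0,0.0025,0,0,0,0],[0,0,0.0015,0,0,0,0],[0,0,0.0015,0,0,0,0]]'
python3 -m jog '[[0,0,0.0014,0,0,0,0],[0,0,0,0,0,0,0]]'
python3 rel.py
python3 -m jog '[[0,0,-0.006,0,0,0,0],[0,-0.035,0,0,0,0,0],[0,-0.035,0,0,0,0,0.03],[0.02,0,0.035,0,0,0,0.094],[0.02,0,0.035,0,0,0,0.094]]'
python3 -m jog '[[0.02,0,0.035,0,0,0,0.094],[0.03,0,0.026,0,0,0,0.094],[0.005,0,0.007,0,0,0,0.094],[0,0,0,0,0,0,0.094],[0,0,0,0,0,0,0.094]]'
python3 -m jog '[[0,0,0,0,0,0,0.094],[0,0,0,0,0,0,0.094],[0,0,0,0,0,0,0.094],[0,0,0,0,0,0,0.094]]'
python3 rel.py
python3 - <<'E'
from h import *
from workcell import state,eyes
p=eyes.read_camera("wrist");a=p["img"];cv2.imwrite("pics/w7.png",a);np.save("w7.npy",p,allow_pickle=True)
cv2.imwrite("pics/z7.png",np.hstack([cv2.resize(a[145:205,x:x+80],None,fx=5,fy=5,interpolation=cv2.INTER_CUBIC) for x in (120,460)]))
E
```

```text
time_s: 10.92
position: [0.5161, 0.158, 0.0421]
eef_rot: [-0.095, 0.701, -0.701, 0.095]
wrist_force: [-0.9, 2.2, 2.1]
grip_width: 0.0004
time_s: 11.08
position: [0.5165, 0.1567, 0.0419]
eef_rot: [-0.095, 0.701, -0.701, 0.095]
wrist_force: [-1.3, 3.3, 3.7]
grip_width: 0.0008
11.0833 (array([-13.13360938, 138.25599355,  41.86710239]), np.float64(-0.000890922072140532), array([ 7.46546299e-04,  3.89619023e-04, -9.99999645e-01]))
time_s: 11.5
position: [0.495, 0.0848, 0.113]
eef_rot: [0.095, -0.7, 0.701, -0.097]
wrist_force: [1.8, -0.1, -0.9]
grip_width: 0.0172
time_s: 11.92
position: [0.4602, 0.0044, 0.1116]
eef_rot: [0.095, -0.701, 0.701, -0.095]
wrist_force: [0.3, 0.0, -0.9]
grip_width: 0.0503
time_s: 12.25
position: [0.46, 0.0048, 0.1113]
eef_rot: [-0.096, 0.701, -0.701, 0.095]
wrist_force: [0.4, -1.2, -0.1]
grip_width: 0.0776
12.25 (array([-108.16891815,    6.97500035,  111.30341447]), np.float64(0.0003662305596403015), array([-2.31303127e-04, -1.29163115e-05, -9.99999973e-01]))
```

View pics/w7.png

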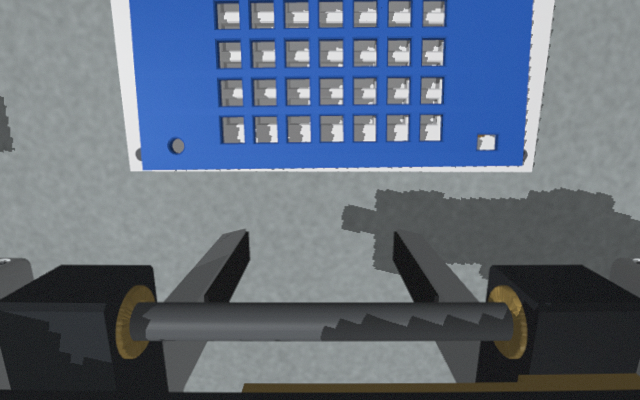

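View pics/z7.png

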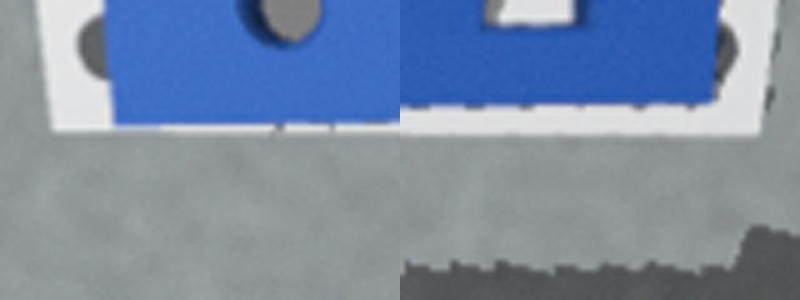

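Run:
```python
from h import *
from fit2 import fit
from rel import J
import copy
p=np.load("w7.npy",allow_pickle=True).item();a=p["img"]
cv2.imwrite("pics/z7b.png",np.hstack([cv2.resize(a[120:180,x:x+80],None,fx=5,fy=5,interpolation=cv2.INTER_CUBIC) for x in (120,460)]))
uv=np.array([[523.2,165.6],[142.8,170],[176.5,146],[486.5,143]])
cj=np.array([[130.4,171],[532.3,172]])
fit(p,[2,3,4,5],uv,.085)
d=least_squares(lambda v:(proj(p,jigpts(J,[[-.078,.145,.024],[-.078,-.145,.024]])+v)-cj).ravel(),[0,0,0]).x;print(d)
q=copy.copy(p);q["t"]=p["t"]+p["R"]@d
fit(q,[2,3,4,5],uv,.085)
```

```text
rel -12.2 0.9 0.0119 [-1.9  0.4  0.5  0.2  0.3 -0.2  1.  -0.7]
[0.00016124 0.0001915  0.00172326]
rel -12.3 0.8 0.0119 [-0.5  0.6 -0.8  0.4 -0.8 -0.1  2.1 -0.6]
```

View pics/z7b.png

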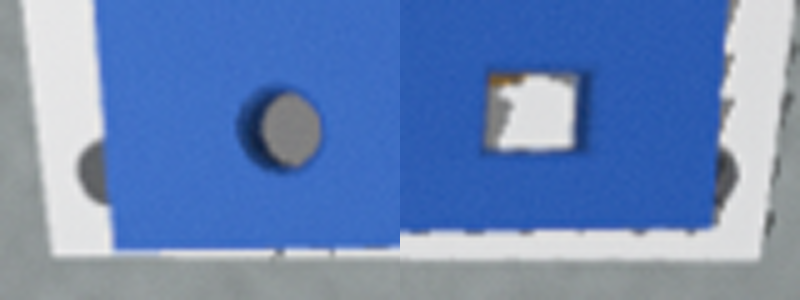

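```bash
python3 -m jog '[[0,0.02,0.006,0,0,0,0.094],[0,0.025,0,0,0,0,0.094],[0,0.025,0,0,0,0,0.094],[0,0,0,0,0,0,0.094],[0,0,0,0,0,0,0.094]]'
python3 rel.py
python3 -m jog '[[-0.006,0,0,0,0,0,0.094],[-0.006,0,0,0,0,0,0.094],[-0.004,0,0,0,0,0,0.094],[-0.003,0,0,0,0,0,0.094],[-0.003,0,0,0,0,0,0.094]]'
python3 -m jog '[[-0.002,0,0,0,0,0,0.094],[-0.002,0,0,0,0,0,0.094],[-0.001,0,0,0,0,0,0.094],[0,0,0,0,0,0,0.094]]'
python3 rel.py
python3 - <<'E'
from h import *
from workcell import state,eyes
p=eyes.read_camera("wrist");a=p["img"];cv2.imwrite("pics/w8.png",a);np.save("w8.npy",p,allow_pickle=True)
E
```

```text
time_s: 12.72
position: [0.461, -0.0015, 0.0412]
eef_rot: [-0.096, 0.701, -0.701, 0.094]
wrist_force: [0.4, -0.9, 0.9]
grip_width: 0.0938
12.7167 (array([-108.84116667,    0.6588056 ,   41.19210371]), np.float64(-0.0005634248572862766), array([-2.17262896e-03,  1.59992120e-04, -9.99997627e-01]))
time_s: 13.13
position: [0.4833, 0.0044, 0.0419]
eef_rot: [0.095, -0.701, 0.701, -0.095]
wrist_force: [-0.3, -0.7, -0.3]
grip_width: 0.0939
time_s: 13.47
position: [0.4874, 0.0056, 0.0414]
eef_rot: [-0.095, 0.701, -0.701, 0.095]
wrist_force: [-1.7, 0.1, 0.3]
grip_width: 0.094
13.4667 (array([-81.52858473,   0.39145997,  41.3966474 ]), np.float64(-0.000777481617466047), array([-2.93434563e-04,  1.13738004e-05, -9.99999957e-01]))
```

View pics/w8.png

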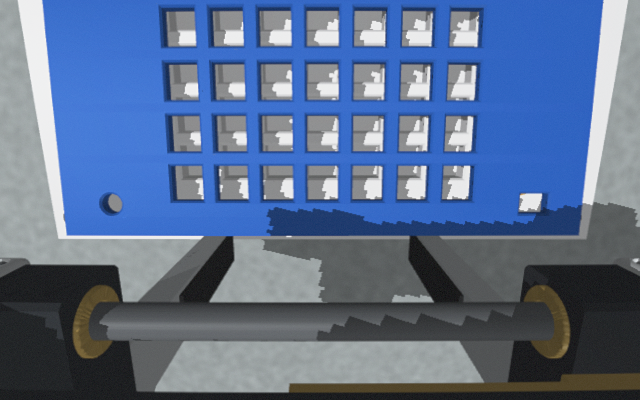

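```bash
python3 -m jog '[[-0.0015,0,0,0,0,0,0.094],[-0.0015,0,0,0,0,0,0.094],[-0.0015,0,0,0,0,0,0.094],[-0.001,0,0,0,0,0,0.094],[0,0,0,0,0,0,0.094]]'
python3 rel.py
python3 - <<'E'
from h import *
from workcell import state,eyes
p=eyes.read_camera("wrist");a=p["img"];cv2.imwrite("pics/w9.png",a);np.save("w9.npy",p,allow_pickle=True)
E
```

```text
time_s: 13.93
position: [0.493, 0.007, 0.0414]
eef_rot: [0.095, -0.701, 0.701, -0.095]
wrist_force: [-0.6, -0.3, 0.1]
grip_width: 0.0936
13.9333 (array([-75.8174279,   0.3173239,  41.4097487]), np.float64(-0.0008171438164780165), array([ 1.62363212e-04, -4.10979776e-06, -9.99999987e-01]))
```

View pics/w9.png

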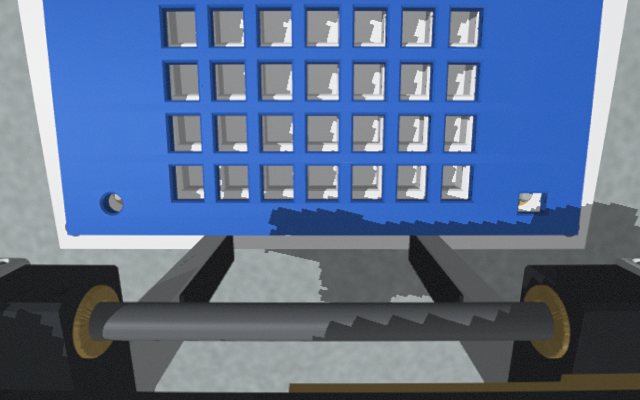

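```bash
python3 -m jog '[[-0.001,0,0,0,0,0,0.094],[-0.001,0,0,0,0,0,0.094],[-0.001,0,0,0,0,0,0.094],[0,0,0,0,0,0,0.094]]'
python3 rel.py
python3 - <<'E'
from h import *
from workcell import state,eyes
p=eyes.read_camera("wrist");a=p["img"];cv2.imwrite("pics/w10.png",a);np.save("w10.npy",p,allow_pickle=True)
cv2.imwrite("pics/z10.png",np.hstack([cv2.resize(a[180:250,x:x+100],None,fx=4,fy=4,interpolation=cv2.INTER_CUBIC) for x in (50,500)]))
E
```

```text
time_s: 14.32
position: [0.4958, 0.0078, 0.0415]
eef_rot: [0.095, -0.701, 0.701, -0.095]
wrist_force: [-1.6, -0.8, 0.5]
grip_width: 0.0942
14.3167 (array([-72.89064725,   0.31545337,  41.50486142]), np.float64(-0.0008099428747476711), array([ 3.34954267e-05, -3.82459418e-05, -9.99999999e-01]))
```

View pics/z10.png

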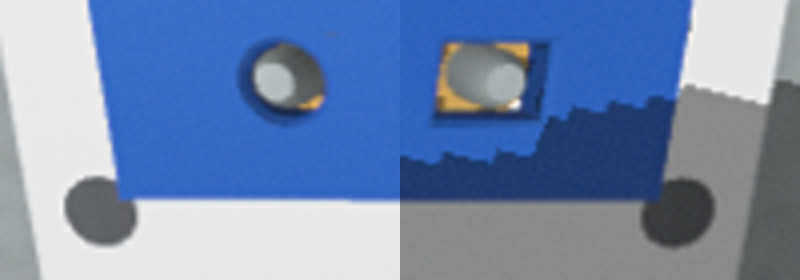

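```bash
cat > ht.py <<'E'
from h import *
import sys
from rel import J
p=np.load(sys.argv[1],allow_pickle=True).item()
b,g,r=[p["img"][:,:,i].astype(int) for i in range(3)]
m=((b-r)>60)&(p["range_z"]>0)
m[245:]=0;m=cv2.erode(m.astype(np.uint8),np.ones((5,5)))>0
v,u=np.nonzero(m);o,d=ray(p,np.c_[u,v]);X=o+d*p["range_z"][v,u][:,None]
c,s=np.cos(J[2]),np.sin(J[2]);x=c*(X[:,0]-J[0])+s*(X[:,1]-J[1]);y=-s*(X[:,0]-J[0])+c*(X[:,1]-J[1])
k=(X[:,2]<.06)
A=np.c_[np.ones(k.sum()),x[k],y[k]];q=np.linalg.lstsq(A,X[k,2],rcond=None)[0];print("plane z0 mm, slopes x,y",q[0]*1e3,q[1:].round(4),"n",k.sum(),"x range",x[k].min(),x[k].max())
w=((b+g+r)>560)&(p["range_z"]>0);w[245:]=0;w=cv2.erode(w.astype(np.uint8),np.ones((5,5)))>0
v,u=np.nonzero(w);o,d=ray(p,np.c_[u,v]);Z=(o+d*p["range_z"][v,u][:,None])[:,2];Z=Z[(Z>.015)&(Z<.04)];print("white z median",np.median(Z) if len(Z) else None)
E
for n in w9 w10; do python3 ht.py $n.npy; done
```

```text
plane z0 mm, slopes x,y 35.76415453892496 [-0.0779 -0.0004] n 76029 x range -0.06393528107225753 0.04542148070440952
white z median 0.025237798859915783
plane z0 mm, slopes x,y 31.26654272850715 [-0.0006 -0.0005] n 71334 x range -0.061434797990927464 0.04867566976687558
white z median 0.02514510892025959
```

```bash
python3 -m jog '[[0.005,0,0,0,0,0,0.094],[0.01,0,0,0,0,0,0.094],[0.01,0,0,0,0,0,0.094],[0,-0.03,0,0,0,0,0.094],[0,-0.04,0,0,0,0,0.094]]'
python3 -m jog '[[0,0,0,0,0,0,0.094],[0,0,0,0,0,0,0.094],[0,0,0,0,0,0,0.094]]'
python3 rel.py
python3 - <<'E'
from h import *
from workcell import state,eyes
p=eyes.read_camera("wrist");a=p["img"];cv2.imwrite("pics/w11.png",a);np.save("w11.npy",p,allow_pickle=True)
t=eyes.read_camera("top")["img"];cv2.imwrite("pics/top11.png",t)
E
python3 ht.py w11.npy
```

```text
time_s: 14.78
position: [0.4693, 0.0011, 0.11]
eef_rot: [-0.097, 0.701, -0.7, 0.093]
wrist_force: [0.6, -0.2, 0.8]
grip_width: 0.0946
time_s: 15.03
position: [0.4712, 0.0011, 0.111]
eef_rot: [-0.095, 0.701, -0.701, 0.095]
wrist_force: [-0.3, 1.2, -0.8]
grip_width: 0.0942
15.0333 (array([-98.36127225,   0.44659114, 111.04356864]), np.float64(-0.0008069911218181458), array([ 3.90369309e-05,  2.70236029e-05, -9.99999999e-01]))
plane z0 mm, slopes x,y 31.2767782444342 [ 0.0002 -0.0005] n 34616 x range -0.060797216621762434 0.043678764532826264
white z median 0.0252477662772308
```

View pics/w11.png

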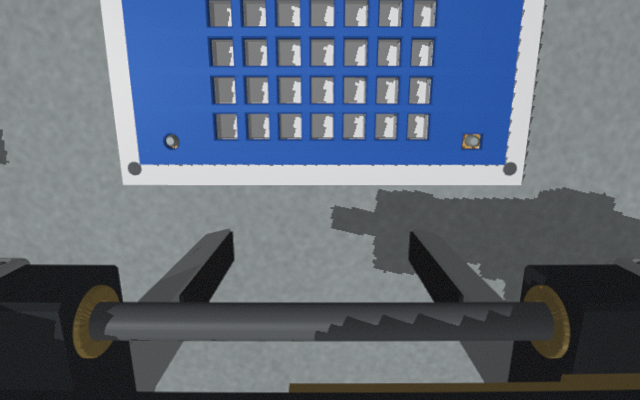

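View pics/top11.png

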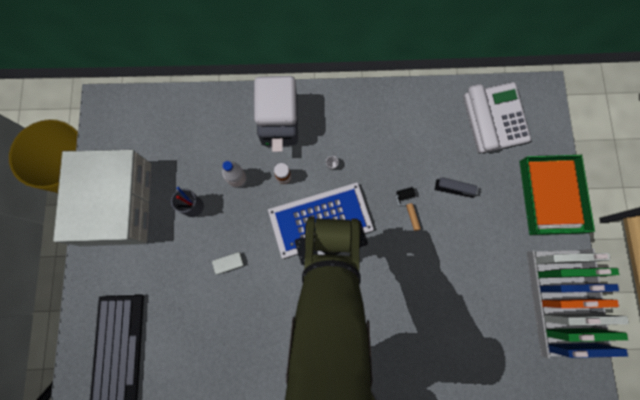

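The wrist view shows the template lying flat and square on the jig. A pin shows in each hole, at (171,142) and (471,142), and the white border is even. In the top view the bystanders are where they started and the gripper is clear, so I'm handing in.

```bash
python3 -c "
from workcell import order,state
print(order.hand_in(),state()['time_s'])"
```

```text
the job is handed in; nothing more can be done
the job is handed in; nothing more can be done
```

The template is home on the jig: both holes are over the pins and it lies flat. I only pushed it, never gripped it.

- **Pushes:** I squared it with both open fingertips on the near edge. Two pushes on its left end then centred it sideways, because the first moved it less than planned. A slow forward push made it drop onto the pins.
- **Flatness:** after I backed off, the template's top measured level (slopes under 0.001) and about 6.0 mm above the jig's top face, which matches its 6 mm thickness.
- **Position:** both pins show in their holes in the wrist picture, and the white border round the template is even.
- **Bystanders:** the top picture shows them where they were; I compared this by eye only.
- **Limits:** the wrist-force readings I saw stayed around 5 N or less. The last clock reading before hand-in was about 15 s. The gripper was raised clear of everything.
- **Disagreement:** the wrist camera read heights about 1 to 2 mm high, within its stated calibration, so I judged flatness and height relative to the jig.

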